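# Chuck the burr and take the drill from its charger

## Task

A burr stands loose in the open chuck of the little cordless drill in its charger: with the drill still in the charger, turn the chuck sleeve clockwise, seen from above, until the jaws grip the burr firmly. Then lift the drill straight out, keeping it upright, and finish while holding it in the air above the charger, upright and quite still, its foot at least 5 cm clear of the charger's top, the burr still firm and straight in the chuck and touched by nothing else. Leave everything else on the bench as it stands.

Things in the scene. Friction and masses are not known exactly. Their poses are not given: they have to be found in the camera images.
- charger: black charger block with green side stripes, fixed; 105 (x) x 92 (y) x 58 tall, with a 30 tall foot reaching 81 out to its -x side. Origin under the block's centre. Open pocket in the top, centred, 47 x 41, 43 deep (its floor 15 above the bench), in which the drill's foot stands and cannot turn.
- drill: straight cordless drill standing upright in the charger, chuck up, loose, 0.35 to 0.65 kg in all. Origin under its foot's centre (15 above the bench when docked), z up along it. Black foot 44 x 38 x 45 tall, green round body 48 across from 45 to 107, black nose tapering to 24 across at 130, chuck sleeve from 130 to 164, jaw tips to 173, burr tip at 195.
- chuck_sleeve (a joint): turn of the chuck sleeve about the drill's axis, rad; grows clockwise seen from above, which closes the three jaws together (2.5 mm each per rad). 0 = fully open. The jaws meet the 8 mm shank at about 1.28 and grip firmly from about 1.55, stiffening further; end stop 2.2. The sleeve drags at 0.15 N m and stays tight when let go.
- sleeve_grip (a point): point on the chuck's axis at the height to grip, 150 above the drill's origin. The sleeve is a black ribbed round cylinder with a steel band and a red mark, 40 across and 34 tall (20 below to 14 above this point); the neck below it is 24 across. The whole drill may be lifted by it.
- burr: small steel burr with brass head standing shank down in the chuck, loose, 30 g; leans a little until gripped. Origin at the bottom of the shank, z up along it; shank 8 across, head 12 across, 52 long. Fully seated its origin is 143 above the drill's origin; its tip is 31 above the sleeve's top.
- jaw_a: first of the three steel chuck jaws around the burr, 6 wide and 27 tall; origin at the bottom of its gripping face, x pointing outward from the axis
- jaw_b: second of the three steel chuck jaws around the burr, 6 wide and 27 tall; origin at the bottom of its gripping face, x pointing outward from the axis
- jaw_c: third of the three steel chuck jaws around the burr, 6 wide and 27 tall; origin at the bottom of its gripping face, x pointing outward from the axis
- tripod: small lidded bronze tripod vessel, green patina, 142 over its ears and about 150 tall, loose (2 kg); origin under its centre
- screwdriver: yellow-handled screwdriver, 210 long, lying loose; origin under its middle, x along it towards the tip
- brush: hand brush, 200 long, lying loose; origin under its middle
- pliers: green-handled pliers, about 165 long, lying loose; origin under the pivot
- wax_jar: amber glass jar with brass cap, 64 across, 70 tall, loose; origin under its centre
Things that resemble listed ones, but are neither listed nor needed, are in the scene too. Of the things that look like the pliers, the smallest one is meant.

How it is judged:
By the outcome, as a careful person would: the job done as asked, in the order asked, and still so for the second after the job is handed in, while the arm keeps its last pose, push and grip.
It also fails if it takes over 45 s, if anything falls off the work surface, if the arm or the gripper's body presses on something with over 40 N, if the wrist force passes 120 N, or if a joint passes its speed limit or range.

## Robot

A 6-joint arm with a two-finger parallel gripper is mounted at the origin on the work surface. World frame = base frame: x ahead of the robot, y to its left, z up, the work surface at z = 0. Lengths are in m, angles in rad, forces in N, time in s.
With the tool pointing down it reaches from about 0.275 to 0.825 m from the base axis. Payload 4.9 kg.
Tool frame: the origin (TCP) lies at the very end of the fingers, on their centre line; the grasp point (between the pads) lies 19 mm behind it; z points along the fingers, y is the line along which they close (so a half turn about z gives the same grasp; the last joint's range is limited). The gripper opens to 85 mm and grips with 20 to 120 N. Pads are 22 mm wide; open, the fingers measure 114 mm over their backs; the gripper's body (76 mm by 85 mm) begins 54 mm behind the grasp point. The pads swing forward as they close: fully open they stand 13 mm farther back than shut.
Start: joints at [-1.441, 0.326, -0.193, 1.052, 0, 1.437], TCP at [0.143, -0.531, 0.231] pointing down, gripper open.
Joint ranges: [-2.65, 2.65], [-0.97, 1.79], [-1.3, 1.35], [-1.93, 2.1], [-1.47, 1.37], [-3.14, 3.14]. Speed limits (rad/s): [2.57, 2.57, 3.14, 3.14, 3.14, 3.14].

## Interface

Orientations are given as a rotation vector (axis times angle).
In Python, from plant import manip gives the robot as it stands.
- The arm moves only by the shell command python3 -m inch 'ROWS'. ROWS is JSON, a list that holds one entry, the list of rows, each a list of 7 numbers: the shift along the tool's x, y, z in mm, then the turn, a rotation vector about the tool's x, y, z in rad, then the opening, from -1 (shut) to 1 (fully open). A call has 1 to 8 rows; each row is the pose to reach, as a shift and turn from the pose commanded when the call began, along the tool's axes at that moment; what a row does not reach only later rows make up. A row lasts 1/10 s, in which the tool goes at most 50 mm and 8.59 degrees, less where a joint would pass 70% of its speed; a pose out of reach is approached as far as the arm can. A call with a gripper value outside its range is refused whole. The fingers move at their own pace and stop on an object; the grip force is fixed at half the most. Time passes only in rows, so rows that repeat a pose let the fingers close. It gives the time, the measured TCP pose, the force, the opening and the grip force at its end, in the units of the state.
- manip.read_state(): the state, without advancing time (a new reading comes with each control period).
- manip.capture(name): name is "scene" or "top"; returns a dict with "frame" (480x640x3 uint8, red, green, blue), "fx", "fy", "cx", "cy" (pixels), "pose" (4x4, takes a point from camera to world coordinates). Camera axes: x right, y down, z forward; pixel columns grow to the right and rows downward; lengths in m; the calibration is good to about 2 mm. A picture is of the moment at which its call begins. There is no depth.
- manip.close_job(): hands the job in; it is judged then, once.
The state is a dict: "time": time; "joint_positions": joint angles; "dq": joint speeds; "joint_efforts": joint torques, N m; "ee_pos": TCP position; "orientation": TCP orientation; "ft_force": force on the tool from outside, world axes, zero at the start; "wrist_torque": the same for the moment, N m; "opening": opening from 0.0 (shut) to 1.0 (fully open); "grip_force": force on a finger pad.
Only numpy, scipy, OpenCV 4.12 (cv2) and the standard library are available. Lean on these libraries where they do the work, as an engineer would, in place of code of your own. Each camera call takes 0.05 s, during which the arm holds its last target. There are 200 camera calls.

## Working session

There is one attempt and no reset: what is moved stays moved. The work goes in short steps, Python scripts to look and compute and a shell command to move; the robot and the scene stay as the last step left them, time stands still between calls to the robot, and variables do not carry over. Pictures are saved under pics/ and viewed, at most 10 in all, crops included, and the job is handed in when it is done.

```bash
mkdir -p pics; python3 - <<'E'
from plant import manip
import cv2,numpy as np
for n in("scene","top"):
    c=manip.capture(n); cv2.imwrite(f"pics/{n}0.png",c["frame"][:,:,::-1]); print(n,c["fx"],c["cx"],c["cy"],np.round(c["pose"],3).tolist())
print(manip.read_state())
E
```

```text
scene 580.0093238932716 322.7096220570625 247.18000834448333 [[-0.827, 0.372, -0.422, 1.083], [0.563, 0.521, -0.642, 0.909], [-0.019, -0.768, -0.64, 0.995], [0.0, 0.0, 0.0, 1.0]]
top 524.4084036928372 320.02959281551983 235.76916136188942 [[0.001, -0.998, 0.059, 0.425], [-1.0, -0.002, -0.001, 0.041], [0.001, -0.059, -0.998, 1.515], [0.0, 0.0, 0.0, 1.0]]
{'time': 0.1, 'joint_positions': array([-1.44119239e+00,  3.26842438e-01, -1.93455504e-01,  1.05201649e+00,
       -6.78744284e-06,  1.43658129e+00]), 'dq': array([-0.00029098, -0.00241281,  0.00105588,  0.00029475, -0.00088967,
        0.00106703]), 'joint_efforts': array([ 2.93037283e-04, -4.44238687e+01,  2.63037640e+01,  7.86145160e-03,
       -1.03337659e-04,  1.00487725e-06]), 'ee_pos': array([ 0.14335762, -0.53045973,  0.2306058 ]), 'orientation': array([-3.11279530e+00, -4.13005459e-01,  5.16129050e-06]), 'ft_force': array([ 0.2139499 , -0.14191928,  0.33494753]), 'wrist_torque': array([ 0.04592868, -0.03417782,  0.0169521 ]), 'grip_force': 0.0, 'opening': 0.9951279763447838}
```

View pics/scene0.png

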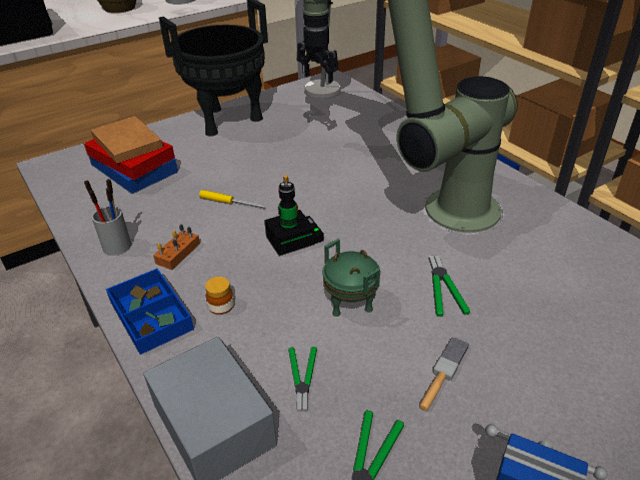

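View pics/top0.png

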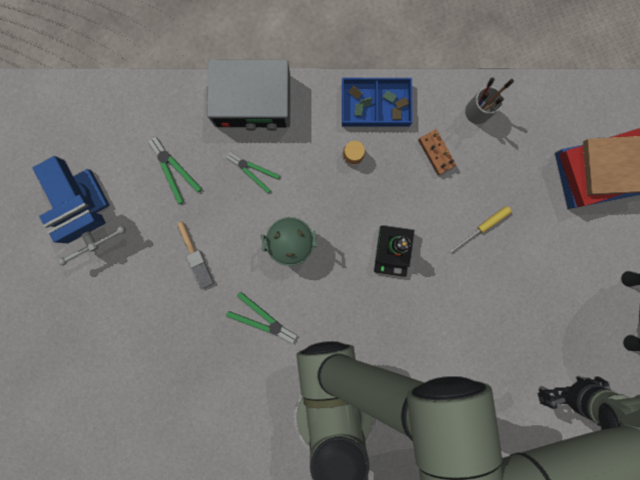

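The top view shows the drill near (402,244) with the charger foot towards the robot. The scene view shows its burr near (286,180). I'll enlarge both.

```bash
python3 - <<'E'
import cv2,numpy as np
a=cv2.imread("pics/top0.png")[215:285,365:435]; b=cv2.imread("pics/scene0.png")[170:260,250:340]
f=lambda i,s:cv2.resize(i,None,fx=s,fy=s,interpolation=cv2.INTER_CUBIC)
A=cv2.resize(a,(400,400),interpolation=cv2.INTER_CUBIC);B=cv2.resize(b,(400,400),interpolation=cv2.INTER_CUBIC)
o=np.hstack([A,B]); o=np.clip(o.astype(float)*1.6,0,255).astype('uint8'); cv2.imwrite("pics/z0.png",o)
E
```

```text
(no output)
```

View pics/z0.png

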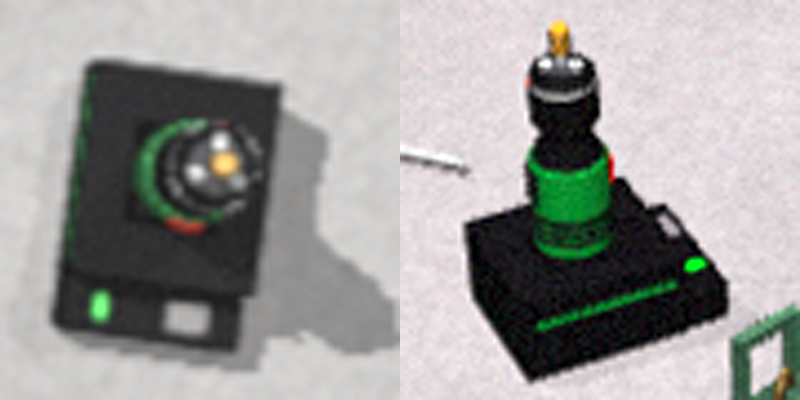

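Top crop: the sleeve ring is centred near px (402.2,244.3), with the three jaw tips around (403,244). Scene crop: the steel band is near (286.5,191), and the drill stands upright. Next I'll triangulate the axis.

```bash
cat > h.py <<'E'
import numpy as np
def ray(c,u,v):
    T=c["pose"]; return T[:3,3],T[:3,:3]@np.array([(u-c["cx"])/c["fx"],(v-c["cy"])/c["fy"],1])
def onz(c,u,v,z):
    o,d=ray(c,u,v); return o+d*(z-o[2])/d[2]
def proj(c,p):
    T=c["pose"]; q=T[:3,:3].T@(np.array(p)-T[:3,3]); return np.array([c["cx"]+c["fx"]*q[0]/q[2],c["cy"]+c["fy"]*q[1]/q[2]])
E
python3 - <<'E'
from plant import manip
from h import *
import cv2
from scipy.spatial.transform import Rotation as R
t=manip.capture("top");s=manip.capture("scene")
def mask(c,box,lo,hi):
    x0,y0,x1,y1=box; h=cv2.cvtColor(c["frame"],cv2.COLOR_RGB2HSV)[y0:y1,x0:x1]
    m=cv2.inRange(h,lo,hi); ys,xs=np.nonzero(m); return xs+x0,ys+y0
# burr head brass
for n,c,b in(("t",t,(385,230,420,260)),("s",s,(275,170,300,190))):
    x,y=mask(c,b,(10,120,100),(30,255,255)); print(n,"brass",x.mean(),y.mean(),len(x))
    if n=="t": print(onz(c,x.mean(),y.mean(),.208))
    else: print(onz(c,x.mean(),y.mean(),.203))
print("sleeve top",onz(t,402.2,244.3,.179),"jaws",onz(t,403,244,.188))
x,y=mask(s,(270,205,305,222),(45,120,40),(75,255,255)); print("green body scene cols",x.min(),x.max(),y.min(),y.max())
p=onz(t,402.2,244.3,.179)
for z in(.06,.1,.122,.165,.179,.21): print(z,proj(s,[p[0],p[1],z]),proj(t,[p[0],p[1],z]))
# sleeve silhouette in scene: dark extents per row
g=cv2.cvtColor(s["frame"],cv2.COLOR_RGB2GRAY)
for r in range(186,204,2): print(r,''.join('%4d'%v for v in g[r,272:302]))
for r in range(232,260,3): print(r,''.join('%4d'%v for v in cv2.cvtColor(t["frame"],cv2.COLOR_RGB2GRAY)[r,385:420]))
print("toolR",R.from_rotvec(manip.read_state()["orientation"]).as_matrix().round(3))
E
```

```text
t brass 403.61538461538464 243.3846153846154 13
[ 0.4842779  -0.16915871  0.208     ]
s brass 285.3157894736842 177.68421052631578 19
[ 0.48386668 -0.16439637  0.203     ]
sleeve top [ 0.48324872 -0.17018625  0.179     ] jaws [ 0.48362066 -0.17079844  0.188     ]
green body scene cols 279 296 205 221
0.06 [287.63298851 222.01530365] [395.45083919 246.15337132]
0.1 [286.74701678 209.85730571] [397.59314196 245.56507855]
0.122 [286.24689068 202.99418357] [398.82370995 245.22715514]
0.165 [285.24186108 189.20238029] [401.34439551 244.53495556]
0.179 [284.90651735 184.60053107] [402.2 244.3]
0.21 [284.14921552 174.20824226] [404.1596946  243.76185283]
186  136 137 139 138 137 143 110  39   2  38  48  44  49  46  47  49  50  76  45  20   8   2 126 143 141 141 143 139 140 140
188  139 144 140 138 144 144 107  43   6  18  20  14  21  17  25  23  21   5  16  11  21  57  73 136 145 143 138 138 136 137
190  142 140 140 140 142 143  88  52  80  73  49  48  40  43  31  25  43  54  73  51  68  29  58 133 143 142 141 136 136 138
192  137 138 141 139 144 147  96  24   3  18  57  69  84  93  91  92 
[... 1509 characters left out ...]
4  24  37  70  89  91  89  89  89  89  89
250   32  30  20  23  29  38  49  53  48  31  21  28  40  44  26  23  25  25  25  30  55  73  61  33  24  26  45  75  90  90  89  90  91  91  92
253   30  28  23  19  19  21  21  25  31  48  64  65  53  51  51  44  35  38  37  27  27  25  26  25  26  30  66  88  90  89  88  89  90  90  92
256   32  31  30  29  30  31  31  30  31  29  26  25  24  25  24  23  24  25  28  27  28  27  25  27  26  38  70  88  90  90  90  90  89  91  91
259   32  29  29  33  30  32  30  30  31  30  32  33  34  33  30  28  25  26  25  28  26  26  26  27  31  59  83  92  94  92  91  91  90  91  92
toolR [[ 0.965  0.261 -0.   ]
 [ 0.261 -0.965  0.001]
 [ 0.    -0.001 -1.   ]]
```

```bash
python3 -m inch '[[[20,-12,-15,0,0,-0.1,1],[58,-36,-30,0,0,-0.24,1],[100,-61,-40,0,0,-0.38,1],[145,-89,-40,0,0,-0.52,1],[190,-117,-40,0,0,-0.66,1],[235,-145,-40,0,0,-0.8,1],[280,-173,-40,0,0,-0.94,1],[320,-197,-40,0,0,-1.08,1]]]'
cat > go.py <<'E'
from plant import manip
import numpy as np,sys
from scipy.spatial.transform import Rotation as R
s=manip.read_state(); M=R.from_rotvec(s["orientation"]).as_matrix()
t=np.array([float(a) for a in sys.argv[1:4]])
print("tool delta mm",(M.T@(t-s["ee_pos"])*1e3).round(1),"M",M.round(3).tolist(),"q",s["joint_positions"].round(3),s["time"],"f",s["ft_force"].round(2),"tq",s["wrist_torque"].round(3),s["opening"],s["grip_force"])
E
python3 go.py .4825 -.170 .27
```

```text
time: 1.0
ee_pos: [0.396, -0.2619, 0.2714]
orientation: [2.453, 1.962, -0.0]
ft_force: [1.6, -1.3, -0.4]
opening: 1.0
grip_force: 0.0
tool delta mm [108.6  64.2   1.4] M [[0.22, 0.976, 0.0], [0.976, -0.22, -0.0], [-0.0, 0.0, -1.0]] q [-0.74   0.16  -0.308  1.103 -0.     1.052] 1.0 f [ 1.61 -1.31 -0.45] tq [-0.074 -0.038  0.054] 0.9996122698855798 0.0
```

```bash
python3 -m inch '[[[25,15,0,0,0,-0.14,1],[60,35,0,0,0,-0.28,1],[90,53,0,0,0,-0.42,1],[102.8,60.6,0,0,0,-0.56,1],[102.8,60.6,0,0,0,-0.7,1],[102.8,60.6,0,0,0,-0.84,1],[102.8,60.6,0,0,0,-0.96,1],[102.8,60.6,0,0,0,-0.96,1]]]'
python3 go.py .4825 -.170 .145
python3 - <<'E'
from plant import manip
import cv2,numpy as np
c=manip.capture("scene")["frame"][:,:,::-1]; d=manip.capture("top")["frame"][:,:,::-1]
z=lambda i:cv2.resize(i,(400,400),interpolation=cv2.INTER_CUBIC)
cv2.imwrite("pics/z1.png",np.clip(np.hstack([z(d[190:310,340:460]),z(c[130:250,230:350])])*1.5,0,255))
E
```

```text
time: 1.8
ee_pos: [0.4771, -0.1769, 0.2711]
orientation: [-1.278, -2.87, -0.0]
ft_force: [0.1, -0.6, -0.2]
opening: 0.998
grip_force: 0.0
tool delta mm [  1.5   8.6 126.1] M [[-0.669, 0.743, -0.0], [0.743, 0.669, 0.0], [0.0, -0.0, -1.0]] q [-0.5    0.226 -0.226  1.119  0.     0.338] 1.8 f [ 0.09 -0.64 -0.16] tq [ 0.044  0.009 -0.033] 0.9976423540649738 0.0[ WARN:0@3.470] global loadsave.cpp:1063 imwrite_ Unsupported depth image for selected encoder is fallbacked to CV_8U.
```

View pics/z1.png

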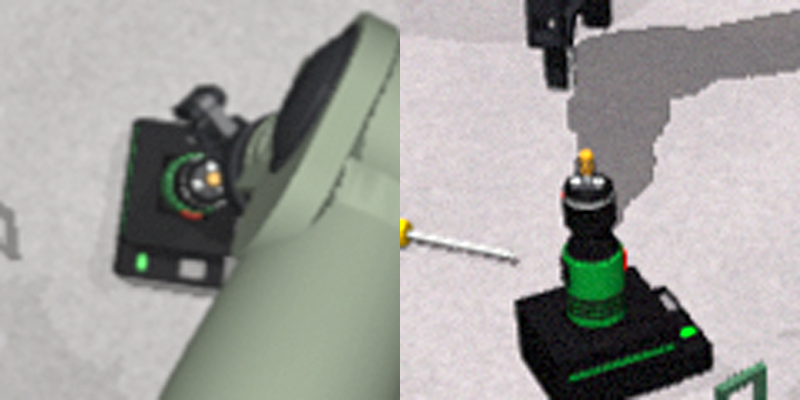

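The top crop shows the gripper just beside the drill, and the scene crop shows the fingers above the burr with the drill undisturbed. Before descending I'll check where the arm settled and cross-check the lateral position.

```bash
python3 go.py .4825 -.170 .145; python3 - <<'E'
from plant import manip
from h import *
s=manip.capture("scene"); print(proj(s,manip.read_state()["ee_pos"]), proj(s,[.4825,-.17,.27]))
E
```

```text
tool delta mm [  1.6   8.7 126.2] M [[-0.667, 0.745, -0.0], [0.745, 0.667, 0.0], [0.0, -0.0, -1.0]] q [-0.5    0.226 -0.226  1.119 -0.     0.34 ] 1.9 f [-0.7   0.06  0.55] tq [ 0.05   0.001 -0.002] 1.0021177609109493 0.0
[283.28503999 150.89350874] [282.92608673 153.20221818]
```

```bash
python3 -m inch '[[[2.3,8.7,0,0,0,0,1],[2.3,8.7,10,0,0,0,1],[2.3,8.7,40,0,0,0,1],[2.3,8.7,70,0,0,0,1],[2.3,8.7,95,0,0,0,1],[2.3,8.7,115,0,0,0,1],[2.3,8.7,125,0,0,0,1],[2.3,8.7,125,0,0,0,1]]]'
python3 go.py .482 -.1695 .146
python3 - <<'E'
from plant import manip
import cv2,numpy as np
c=manip.capture("scene")["frame"][:,:,::-1][130:250,230:350]
cv2.imwrite("pics/z2.png",cv2.resize(cv2.convertScaleAbs(c,alpha=1.7),(600,600),interpolation=cv2.INTER_CUBIC))
E
```

```text
time: 2.75
ee_pos: [0.4811, -0.1689, 0.1447]
orientation: [-1.277, -2.867, -0.0]
ft_force: [0.3, 0.1, 0.1]
opening: 0.997
grip_force: 0.0
tool delta mm [-1.1  0.3 -1.3] M [[-0.669, 0.743, -0.003], [0.743, 0.669, 0.001], [0.003, -0.001, -1.0]] q [-0.482  0.333 -0.422  0.818  0.     0.355] 2.75 f [0.27 0.14 0.06] tq [ 0.005 -0.052 -0.047] 0.9965874702219746 0.0
```

View pics/z2.png

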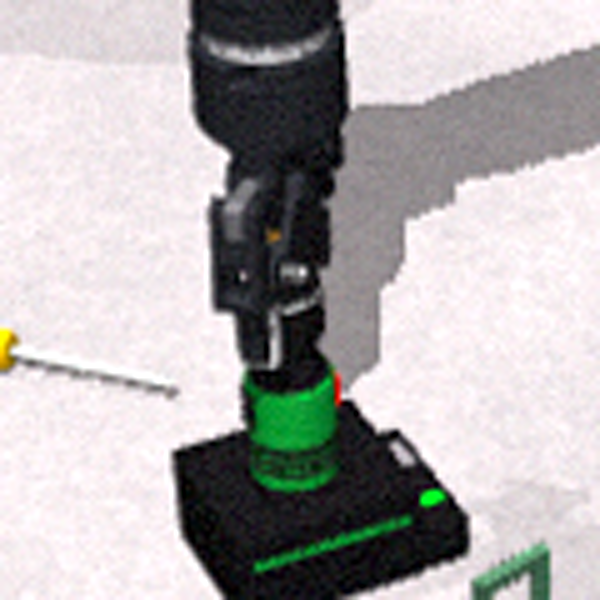

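The picture shows the open fingers straddling the sleeve (near finger tip at (262,360), burr between the fingers at (272,237)). Now I'll close and read the side forces.

```bash
python3 -m inch '[[[0,0,0,0,0,0,-1],[0,0,0,0,0,0,-1],[0,0,0,0,0,0,-1],[0,0,0,0,0,0,-1],[0,0,0,0,0,0,-1],[0,0,0,0,0,0,-1]]]'
python3 go.py .482 -.1695 .146
```

```text
time: 3.4
ee_pos: [0.4831, -0.1698, 0.1473]
orientation: [1.277, 2.868, 0.001]
ft_force: [1.4, 0.4, 6.4]
opening: 0.452
grip_force: 60.0
tool delta mm [ 1.  -0.6  1.3] M [[-0.669, 0.743, 0.002], [0.743, 0.669, -0.001], [-0.002, 0.001, -1.0]] q [-0.483  0.33  -0.419  0.819  0.001  0.355] 3.4 f [1.4  0.36 6.37] tq [ 0.27  -0.074  0.001] 0.45154517650670467 60.03471314907074
```

Gripped with almost no side force. Now the turn.

```bash
python3 -m inch '[[[0,0,0,0,0,0.1,-1],[0,0,0,0,0,0.2,-1],[0,0,0,0,0,0.3,-1],[0,0,0,0,0,0.4,-1],[0,0,0,0,0,0.5,-1],[0,0,0,0,0,0.6,-1]]]'
python3 go.py .482 -.1695 .146
```

```text
time: 4.0
ee_pos: [0.4828, -0.17, 0.1473]
orientation: [2.072, 2.359, 0.0]
ft_force: [0.3, 0.6, 7.1]
opening: 0.452
grip_force: 60.1
tool delta mm [ 0.6 -0.7  1.3] M [[-0.129, 0.992, 0.002], [0.992, 0.129, -0.001], [-0.001, 0.001, -1.0]] q [-0.483  0.33  -0.419  0.819 -0.     0.959] 4.0 f [0.31 0.57 7.14] tq [0.108 0.185 0.169] 0.4523023416010511 60.09544372558594
```

```bash
python3 -m inch '[[[0,0,0,0,0,0.1,-1],[0,0,0,0,0,0.2,-1],[0,0,0,0,0,0.3,-1],[0,0,0,0,0,0.4,-1],[0,0,0,0,0,0.5,-1],[0,0,0,0,0,0.6,-1]]]'
python3 go.py .482 -.1695 .146
python3 -m inch '[[[0,0,0,0,0,0.08,-1],[0,0,0,0,0,0.16,-1],[0,0,0,0,0,0.24,-1],[0,0,0,0,0,0.32,-1],[0,0,0,0,0,0.4,-1],[0,0,0,0,0,0.4,-1]]]'
python3 go.py .482 -.1695 .146
```

```text
time: 4.6
ee_pos: [0.4824, -0.1697, 0.1472]
orientation: [2.677, 1.642, 0.001]
ft_force: [-0.7, 0.7, 6.7]
opening: 0.45
grip_force: 60.2
tool delta mm [-0.  -0.5  1.2] M [[0.453, 0.891, 0.001], [0.891, -0.453, -0.001], [-0.0, 0.001, -1.0]] q [-0.483  0.33  -0.419  0.82  -0.     1.559] 4.6 f [-0.74  0.74  6.69] tq [0.27  0.46  0.193] 0.4498947278383959 60.21323919296265
time: 5.2
ee_pos: [0.4824, -0.1693, 0.1472]
orientation: [2.949, 1.081, 0.002]
ft_force: [-1.1, 2.8, 7.9]
opening: 0.453
grip_force: 60.2
tool delta mm [-0.5 -0.1  1.2] M [[0.763, 0.646, 0.001], [0.646, -0.763, 0.0], [0.001, 0.001, -1.0]] q [-4.820e-01  3.300e-01 -4.200e-01  8.200e-01  1.000e-03  1.956e+00] 5.2 f [-1.1   2.77  7.95] tq [ 0.512  0.35  -0.046] 0.45279828626213353 60.21092355251312
```

```bash
for i in 1; do python3 -m inch '[[[0,0,0,0,0,0.06,-1],[0,0,0,0,0,0.12,-1]]]'; done; python3 go.py .482 -.1695 .146
python3 -m inch '[[[0,0,0,0,0,0.06,-1],[0,0,0,0,0,0.12,-1]]]'; python3 go.py .482 -.1695 .146
```

```text
time: 5.4
ee_pos: [0.4825, -0.1692, 0.1472]
orientation: [-3.009, -0.902, -0.002]
ft_force: [-1.7, 2.6, 7.5]
opening: 0.452
grip_force: 60.2
tool delta mm [-0.6 -0.   1.2] M [[0.835, 0.55, 0.001], [0.55, -0.835, 0.0], [0.001, 0.0, -1.0]] q [-4.820e-01  3.300e-01 -4.200e-01  8.200e-01  1.000e-03  2.077e+00] 5.4 f [-1.68  2.6   7.52] tq [0.641 0.419 0.338] 0.45201215466924305 60.19475877285004
time: 5.6
ee_pos: [0.4824, -0.1691, 0.1473]
orientation: [-3.057, -0.72, -0.002]
ft_force: [-1.1, 3.1, 8.5]
opening: 0.452
grip_force: 60.2
tool delta mm [-0.6  0.2  1.3] M [[0.895, 0.446, 0.001], [0.446, -0.895, 0.001], [0.001, -0.0, -1.0]] q [-4.820e-01  3.300e-01 -4.200e-01  8.200e-01  1.000e-03  2.197e+00] 5.6 f [-1.1   3.12  8.55] tq [0.665 0.363 0.428] 0.4522204291610498 60.19647717475891
```

```bash
python3 -m inch '[[[0,0,0,0,0,0.05,-1],[0,0,0,0,0,0.1,-1],[0,0,0,0,0,0.1,-1]]]'; python3 go.py .482 -.1695 .146
python3 - <<'E'
from plant import manip
import cv2,numpy as np
c=manip.capture("scene")["frame"][:,:,::-1][145:225,245:325]
cv2.imwrite("pics/z3.png",cv2.resize(cv2.convertScaleAbs(c,alpha=2),(600,600),interpolation=cv2.INTER_CUBIC))
E
```

```text
time: 5.9
ee_pos: [0.4824, -0.169, 0.1472]
orientation: [-3.089, -0.568, -0.002]
ft_force: [-0.5, 2.9, 7.8]
opening: 0.449
grip_force: 60.3
tool delta mm [-0.6  0.3  1.2] M [[0.935, 0.356, 0.001], [0.356, -0.935, 0.001], [0.001, -0.0, -1.0]] q [-4.820e-01  3.300e-01 -4.200e-01  8.210e-01  1.000e-03  2.295e+00] 5.9 f [-0.53  2.89  7.76] tq [0.757 0.418 0.14 ] 0.44926730325016473 60.2591210603714
```

View pics/z3.png

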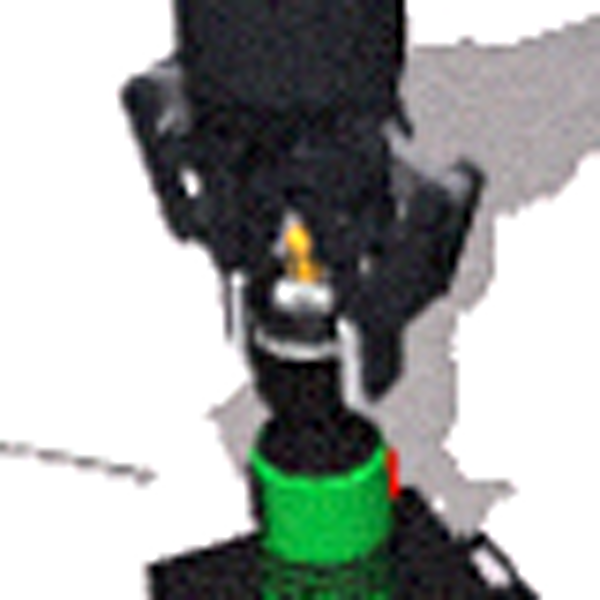

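The picture shows the jaws closed round an upright burr at (300,250), nothing touching it. Now lift straight up.

```bash
python3 -m inch '[[[0,0,-3,0,0,0,-1],[0,0,-7,0,0,0,-1],[0,0,-12,0,0,0,-1],[0,0,-18,0,0,0,-1],[0,0,-24,0,0,0,-1],[0,0,-30,0,0,0,-1]]]'; python3 go.py .482 -.169 .267
```

```text
time: 6.55
ee_pos: [0.4817, -0.1691, 0.1765]
orientation: [-3.088, -0.568, 0.001]
ft_force: [-0.0, 2.0, -8.3]
opening: 0.452
grip_force: 61.3
tool delta mm [  0.3  -0.1 -90.5] M [[0.935, 0.356, -0.001], [0.356, -0.935, 0.001], [-0.0, -0.001, -1.0]] q [-4.830e-01  3.000e-01 -3.790e-01  8.930e-01  1.000e-03  2.295e+00] 6.55 f [-0.04  2.03 -8.28] tq [0.793 0.092 0.149] 0.4515317930724779 61.28420948982239
```

```bash
python3 -m inch '[[[0,0,-10,0,0,0,-1],[0,0,-22,0,0,0,-1],[0,0,-36,0,0,0,-1],[0,0,-52,0,0,0,-1],[0,0,-68,0,0,0,-1],[0,0,-82,0,0,0,-1],[0,0,-92,0,0,0,-1],[0,0,-95,0,0,0,-1]]]';python3 -m inch '[[[0,0,0,0,0,0,-1],[0,0,0,0,0,0,-1],[0,0,0,0,0,0,-1],[0,0,0,0,0,0,-1],[0,0,0,0,0,0,-1],[0,0,0,0,0,0,-1]]]'; python3 go.py .482 -.169 .267
python3 - <<'E'
from plant import manip
import cv2,numpy as np
c=manip.capture("scene")["frame"][:,:,::-1][100:250,215:365]
t=manip.capture("top")["frame"][:,:,::-1][190:290,350:450]
cv2.imwrite("pics/z4.png",cv2.resize(cv2.convertScaleAbs(c,alpha=2),(600,600),interpolation=cv2.INTER_CUBIC))
E
```

```text
time: 7.35
ee_pos: [0.4831, -0.1705, 0.2736]
orientation: [3.087, 0.567, 0.004]
ft_force: [0.2, -0.3, -4.0]
opening: 0.453
grip_force: 61.7
time: 7.95
ee_pos: [0.482, -0.1695, 0.271]
orientation: [-3.09, -0.568, 0.001]
ft_force: [-0.5, 0.5, -4.6]
opening: 0.451
grip_force: 61.7
tool delta mm [ 0.2 -0.5  4. ] M [[0.935, 0.356, -0.0], [0.356, -0.935, 0.0], [-0.0, -0.0, -1.0]] q [-0.483  0.23  -0.221  1.12  -0.     2.295] 7.95 f [-0.51  0.49 -4.6 ] tq [-0.006  0.031 -0.021] 0.4510601342478789 61.73231363296509
```

View pics/z4.png

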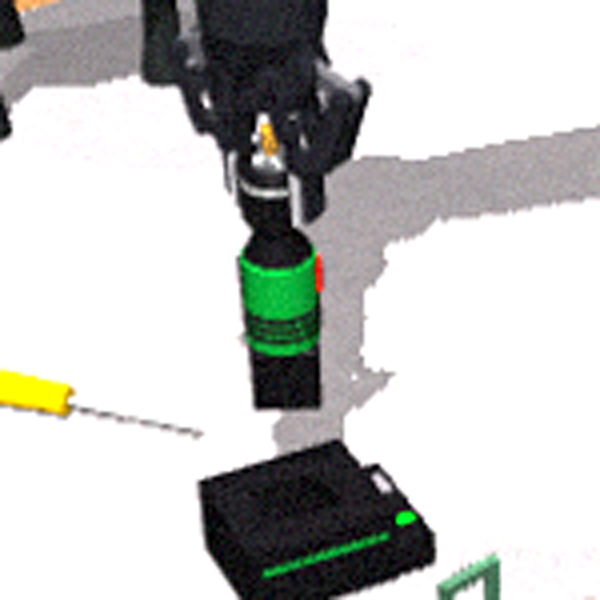

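The picture shows the drill hanging above the charger, foot bottom at (287,407), burr at (266,140). I'll do a quick numeric check of the lean of the body and burr.

```bash
python3 - <<'E'
from plant import manip
from h import *
import cv2
s=manip.capture("scene"); f=s["frame"]; g=cv2.cvtColor(f,cv2.COLOR_RGB2GRAY).astype(float)
def mid(r):  # subpixel dark/green silhouette against bright bench: left/right edges by red channel
    row=f[r,260:310,0].astype(float); i=np.where(row[10:45]<50)[0]+10; a,b=i[0],i[-1]
    return 260+(a+b)/2+ (row[b+1]<90)*.25-(row[a-1]<90)*.25
R_=list(range(166,202)); m=[mid(r) for r in R_]; print(np.round(m,1)); print("body slope",np.polyfit(R_[:20],m[:20],1),np.polyfit(R_,m,1))
st=manip.read_state(); x,y,_=st["ee_pos"]
dz=.271-.1472+.015
for z in(0,.06,.1,.15,.195): print(z,proj(s,[x,y,dz+z]))
h=cv2.cvtColor(f,cv2.COLOR_RGB2HSV)[122:148,270:295]; yy,xx=np.nonzero(cv2.inRange(h,(10,120,100),(30,255,255))); print("brass",xx.mean()+270,yy.mean()+122)
print(np.abs(st["dq"]).max(),st["time"])
E
```

```text
[283.8 283.8 284.  284.  284.  284.  284.  284.8 285.  285.  285.  285.
 285.2 285.2 285.2 285.5 285.5 285.2 285.5 285.5 285.8 285.8 286.  286.
 286.  286.  286.  286.2 286.2 286.  286.2 286.2 286.5 286.5 286.5 286.5]
body slope [1.05451128e-01 2.66255827e+02] [7.98262548e-02 2.70733827e+02]
0 [286.35374804 197.62729019]
0.06 [284.93345993 177.95684309]
0.1 [283.94425454 164.25672667]
0.15 [282.65683877 146.42651072]
0.195 [281.44675143 129.6672638 ]
brass 281.45454545454544 133.8181818181818
0.0019645876518215345 8.1
```

```bash
python3 -c "
from plant import manip
print(manip.close_job())"
```

```text
the job is handed in; nothing more can be done
None
```

I turned the sleeve about 1.94 rad clockwise until the jaws closed on the burr. I then lifted the drill straight out and handed the job in with it upright and still, its foot about 8 cm above the charger. I judged the burr's firmness from the turn angle and the rising torque and didn't test it directly.

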